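# Clip the lap disc's spindle

## Robot

A 6-joint arm with a two-finger parallel gripper is mounted at the origin on the work surface. World frame = base frame: x ahead of the robot, y to its left, z up, the work surface at z = 0. Lengths are in m, angles in rad, forces in N, time in s.
With the tool pointing down it reaches from about 0.3 to 0.775 m from the base axis. Payload 14.6 kg.
Tool frame: the origin (TCP) lies midway between the tips of the shut fingers; the grasp point (between the pads) lies 19 mm behind it (manip.grip_depth is the distance from the TCP to the grasp point, in m); x points along the fingers, z is the direction in which the jaws open and shut, and the axes are right-handed (so a half turn about x gives the same grasp; the last joint's range is limited). The gripper opens to 85 mm and grips with 20 to 120 N. Pads are 22 mm wide; open, the fingers measure 114 mm over their backs; the gripper's body (76 mm by 85 mm) begins 54 mm behind the grasp point. The pads swing forward as they close: fully open they stand 13 mm farther back than shut.
Start: joints at [1.155, 0.3, 1.521, -0, 1.321, -0.067], TCP at [0.188, 0.517, 0.231] pointing down, gripper open.
Joint ranges: [-3.03, 3.03], [-0.79, 2.21], [0.23, 2.52], [-1.04, 4.18], [0, 3.07], [-2.55, 2.55]. Speed limits (rad/s): [2.22, 2.22, 2.57, 3.14, 3.14, 3.14].

## Interface

Orientations are given as a unit quaternion [w, x, y, z].
In Python, from plant import manip gives the robot as it stands.
- The arm moves only by the tool carry_out, never from a script. Its argument "increments" is a list of rows, each a list of 5 numbers: the closure in counts, from 0 (fully open) to 255 (shut), then the shift along the tool's x, y, z in m, then the turn about the tool's x in rad. A call has exactly 5 rows; each row is the pose to reach, as a shift and turn from the pose commanded when the call began, along the tool's axes at that moment; what a row does not reach only later rows make up. A row lasts 1/10 s, in which the tool goes at most 50 mm and 8.59 degrees, less where a joint would pass 70% of its speed; a pose out of reach is approached as far as the arm can. A call with a gripper value outside its range is refused whole. The fingers move at their own pace and stop on an object; "force" is the grip in N (left out, the last holds). Time passes only in rows, so rows that repeat a pose let the fingers close, or fill a call up. It gives the time, the measured TCP pose, the force and the opening at its end, in the units of the state.
- manip.sense(): the state, without advancing time (a new reading comes with each control period).
- manip.get_image(name): name is "side" or "top" or "wrist"; returns a dict with "img" (480x640x3 uint8, red, green, blue), "z_map" (480x640 float32, m along the optical axis (not along the pixel's ray), 0 where there is no reading), "camera_matrix" (3x3 intrinsics, pixels), "R" (3x3) and "t" (3): a world point X has camera coordinates R X + t. Camera axes: x right, y down, z forward; pixel columns grow to the right and rows downward; lengths in m; the calibration is good to about 2 mm. A picture is of the moment at which its call begins.
- manip.finish_job(): hands the job in, once; it reports no verdict.
The state is a dict: "time": time; "joints": joint angles; "dq": joint speeds; "joint_efforts": joint torques, N m; "tool_pos": TCP position; "ee_rot": TCP orientation; "contact_force": force on the tool from outside, world axes, zero at the start; "wrist_torque": the same for the moment, N m; "finger_gap": finger opening in m.
Only numpy, scipy, OpenCV 4.12 (cv2) and the standard library are available. Lean on these libraries where they do the work, as an engineer would, in place of code of your own. Each camera call takes 0.05 s, during which the arm holds its last target.

## Task

Lock the lap machine's spindle: take the steel retaining clip by its red tab from the wooden block, lower it until it rests on the brass flange beside the spindle, and push it sideways, mouth first, into the spindle's groove until it snaps fully home. Then let go and leave it lying flat in the groove. Do it gently, by feel, without forcing or bending anything, and leave the pliers, hammer and tin where they are.

Things in the scene. Friction and masses are not known exactly. Their poses are not given: they have to be found in the camera images.
- clip: U-shaped steel clip lying flat, 4 mm thick, 66 x 36 mm, about 90 g. Origin: on its underside, at the centre of its seat (the spindle's axis passes there once home); x points out of the open mouth, z up. The seat's flat back is at x = -8.4 mm, a solid plate behind it to x = -48 mm. Snapping in takes roughly 6 to 12 N sideways, then it stops hard; over 35 N against the machine bends it.
- tab (a point): middle of the clip's upright red grip tab: 20 mm along the clip's x, 12 mm across y, 32 mm tall (4 to 36 mm over the clip's underside). This point is at x = -36 mm, y = 0, z = 20 mm of the clip's frame.
- mouth (a point): middle of the clip's open mouth, between the jaw tips, at x = +18 mm, y = 0, z = 2 mm of the clip's frame. The jaws are 24 mm apart at the tips and narrow to 11 mm between two round noses at x = +7 mm; each jaw springs up to 4 mm outwards.
- block: fixed wooden block, 120 x 110 mm, 40 mm high, on which the clip lies at the start. Origin: centre of its underside on the bench.
- lap: fixed flat lap machine: blue housing 200 x 220 mm, 70 mm high, a steel disc of 170 mm diameter on it (top 86 mm above the bench) and an upright spindle. On the spindle: a brass flange; directly on its top the groove, 6 mm high, neck 16 mm diameter; above that the head, 24 mm diameter, 16 mm high. Origin: centre of the underside, on the spindle's axis, z up.
- axis (a point): fixed point on the spindle's vertical axis, 105 mm above the bench: where the top of the brass flange (72 mm diameter, 5 mm thick) lies with the spindle at its lowest. Flange, groove and head together stand 0 to 16 mm higher than that, different every time and not measured: find it by touch. The spindle does not yield under 50 N. The clip may be pushed in from any side.
- pliers: bystander: pliers with pink handles, 145 mm long, about 55 mm wide, 16 mm high, lying along their x. Origin near the joint.
- hammer: bystander: hammer with a wooden handle, lying along its x, about 260 mm long.
- tin: bystander: round tin, 60 mm diameter, 45 mm high.
There are look-alikes about, which are no part of the job. Several things have the shape of the clip; the one meant has the colours described above. There is more than one size of the block; the job needs the smaller.

How it is judged:
By the outcome, as a careful person would: the job done as asked, in the order asked, and still so for the second after the job is handed in, with the robot touching nothing.
It also fails if it takes over 54 s, if anything falls off the work surface, if the arm or the gripper's body presses on something with over 40 N, if the wrist force passes 120 N, or if a joint passes its speed limit or range.

## Working session

There is one attempt and no reset: what is moved stays moved. The work goes in short steps, Python scripts to look and compute and a tool call to move; the robot and the scene stay as the last step left them, time stands still between calls to the robot, and variables do not carry over. Pictures are saved under pics/ and viewed, and the job is handed in when it is done.

Besides the shell and the picture viewer there is one more tool, called after "Call:" as name(argument=value, ...) on one line, values as JSON. carry_out: Moves the arm, as the interface text tells. Its arguments: {"type":"object","properties":{"increments":{"type":"array"},"force":{"type":"number"}},"required":["increments"]}

```bash
ls; mkdir -p pics; cat > h.py <<'E'
import numpy as np, cv2, pickle
from plant import manip
def grab(n):
    d=manip.get_image(n); return d
def save(d,f): cv2.imwrite('pics/'+f, d['img'][:,:,::-1])
def ray(d,u,v):
    K=d['camera_matrix'];R=d['R'];t=d['t']
    c=-R.T@t; r=R.T@np.linalg.solve(K,[u,v,1]); return c,r
def onz(d,u,v,z):
    c,r=ray(d,u,v); return c+r*(z-c[2])/r[2]
def dep(d,u,v):
    c,r=ray(d,u,v); return c+r*d['z_map'][int(round(v)),int(round(u))]
def proj(d,X):
    p=d['camera_matrix']@(d['R']@np.array(X)+d['t']); return p[:2]/p[2]
E
python3 - <<'E'
from h import *
for n in ['side','top','wrist']:
    d=grab(n); save(d,n+'0.png'); pickle.dump({k:np.array(v) for k,v in d.items()},open(n+'0.pkl','wb'))
    print(n, (-d['R'].T@d['t']).round(3), d['R'][2].round(2))
print(manip.sense(), manip.grip_depth)
E
```

```text
pics
side [0.489 0.987 0.808] [ 0.07 -0.79 -0.61]
top [0.444 0.02  1.123] [ 0.1  0.  -1. ]
wrist [0.118 0.541 0.374] [ 0.27 -0.1  -0.96]
{'time': 0.15, 'joints': array([ 1.15540500e+00,  3.00334353e-01,  1.52140574e+00,  2.63403925e-05,
        1.32069551e+00, -6.66036709e-02]), 'dq': array([-6.85188223e-05,  3.58812285e-04, -3.52339124e-03, -9.94323064e-06,
       -2.74547920e-03, -9.80418735e-04]), 'joint_efforts': array([-7.38521194e-04, -5.43665278e+01, -3.61887932e+01, -1.48780500e-04,
        3.08441835e-03,  1.89123580e-05]), 'tool_pos': array([0.18789979, 0.51673344, 0.23087051]), 'ee_rot': array([ 0.5789132 , -0.40580506,  0.57943243,  0.40551179]), 'contact_force': array([-1.0838743 , -0.37356132, -0.05432549]), 'wrist_torque': array([ 0.02739818,  0.03406879, -0.05255587]), 'finger_gap': 0.08523193447882398} 0.0187
```

View pics/top0.png

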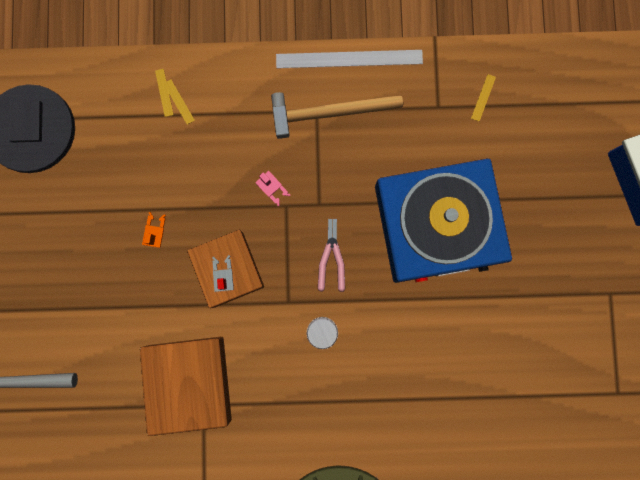

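View pics/side0.png

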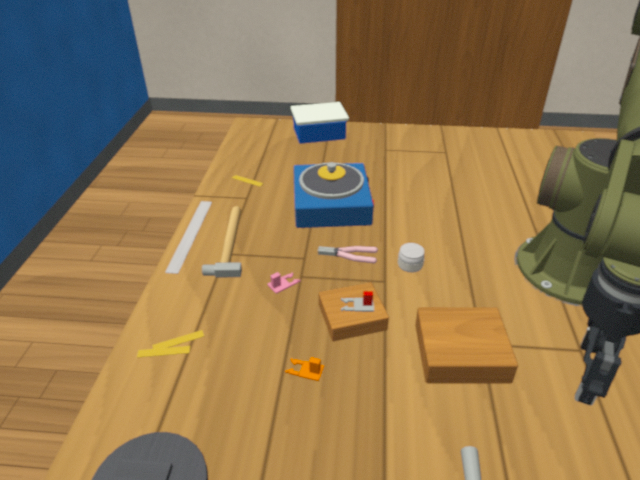

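View pics/wrist0.png

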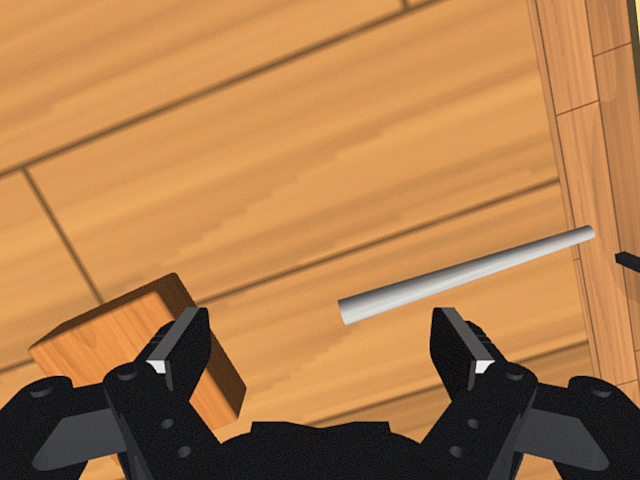

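Top view: three things have the clip's shape. They are the steel clip with a red tab at (222,275) on the small block, an orange one at (153,232) and a pink one at (271,187). Only the first has the right colours. The lap's spindle is at about (452,215), the pliers at (332,255) and the tin at (322,333). I'll enlarge and measure.

```bash
cat > m1.py <<'E'
from h import *
d=pickle.load(open('top0.pkl','rb')); s=pickle.load(open('side0.pkl','rb'))
a=cv2.resize(d['img'][220:320,170:280],None,fx=5,fy=5,interpolation=cv2.INTER_CUBIC)
cv2.imwrite('pics/c1.png',a[:,:,::-1])
b=cv2.resize(d['img'][145:295,365:525],None,fx=4,fy=4,interpolation=cv2.INTER_CUBIC); cv2.imwrite('pics/c2.png',b[:,:,::-1])
print(d['camera_matrix'].round(1).tolist(), s['camera_matrix'].round(1).tolist())
for n,q in (('top',d),('side',s)):
    hsv=cv2.cvtColor(q['img'],cv2.COLOR_RGB2HSV)
    m=((hsv[...,0]<5)|(hsv[...,0]>175))&(hsv[...,1]>200)&(hsv[...,2]>90)
    N,l,st,c=cv2.connectedComponentsWithStats(m.astype(np.uint8))
    for i in range(1,N):
        if st[i,4]>8:
            print(n,'red',st[i],c[i].round(1),dep(q,*c[i]).round(4))
# steel part of clip: in the block region
hsv=cv2.cvtColor(d['img'],cv2.COLOR_RGB2HSV)
m=np.zeros(hsv.shape[:2],np.uint8); m[240:300,200:245]=(hsv[240:300,200:245,1]<60)
ys,xs=np.nonzero(m); P=np.array([onz(d,x,y,.044)[:2] for x,y in zip(xs,ys)])
print(len(P),P.mean(0),cv2.minAreaRect(P.astype(np.float32)*1000))
for u,v in [(452,215),(222,275),(225,300),(205,255),(440,215),(452,232),(420,190),(390,200),(500,255)]: print(u,v,dep(d,u,v).round(4))
E
python3 m1.py
```

```text
[[567.4, 0.0, 318.5], [0.0, 567.4, 243.6], [0.0, 0.0, 1.0]] [[527.0, 0.0, 328.9], [0.0, 527.0, 240.6], [0.0, 0.0, 1.0]]
top red [218 279   6  10  59] [220.5 283.4] [0.4758 0.2043 0.0767]
top red [416 278  12   4  32] [420.9 279.3] [ 0.4734 -0.1695  0.0498]
side red [364 292   8  12  80] [367.6 297.5] [0.4754 0.2106 0.0652]
384 [0.49407584 0.20556634] ((496.3273010253906, 206.63568115234375), (64.5676040649414, 35.400508880615234), 3.768014907836914)
452 215 [ 0.583  -0.2156  0.1292]
222 275 [0.4927 0.2068 0.0453]
225 300 [0.4452 0.2025 0.041 ]
205 255 [0.5322 0.2401 0.0389]
440 215 [ 0.5864 -0.1986  0.1095]
452 232 [ 0.5552 -0.2192  0.1074]
420 190 [ 0.6376 -0.1691  0.0857]
390 200 [ 0.6233 -0.1149  0.0694]
500 255 [ 0.5138 -0.3153  0.0688]
```

View pics/c1.png

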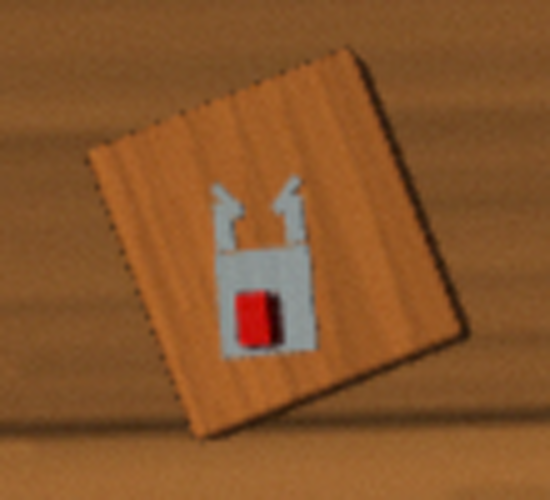

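View pics/c2.png

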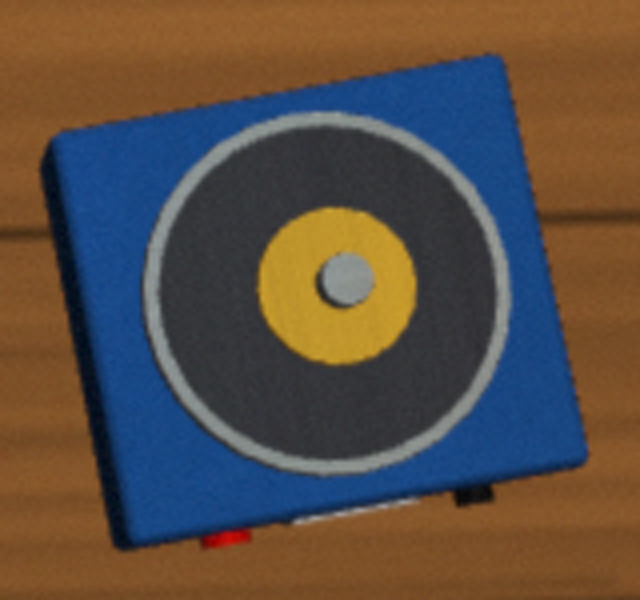

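The enlarged crop confirms it: the grey steel clip with its red tab lies on the small block, mouth pointing up in the image. Crop 2 shows the brass flange around the steel spindle head. Next I'll measure the axis, the tab and the yaw precisely.

```bash
cat > m2.py <<'E'
from h import *
from scipy.spatial.transform import Rotation as Ro
d=pickle.load(open('top0.pkl','rb')); s=pickle.load(open('side0.pkl','rb'))
for n,q,roi in (('top',d,(150,290,370,520)),('side',s,(150,230,290,380))):
    a,b,c,e=roi
    hsv=cv2.cvtColor(q['img'],cv2.COLOR_RGB2HSV)
    m=np.zeros(hsv.shape[:2],np.uint8); m[a:b,c:e]=((hsv[...,0]>18)&(hsv[...,0]<32)&(hsv[...,1]>130)&(hsv[...,2]>120))[a:b,c:e]
    cs,_=cv2.findContours(m,cv2.RETR_EXTERNAL,cv2.CHAIN_APPROX_NONE); k=max(cs,key=cv2.contourArea)
    el=cv2.fitEllipse(k); zs=np.array([dep(q,x,y)[2] for y,x in zip(*np.nonzero(cv2.erode(m,np.ones((3,3)))))])
    print(n,'flange',el,np.median(zs))
    for z in (.105,.107,.109): print('  ',z,onz(q,*el[0],z).round(4), 'r',np.median([np.hypot(*(onz(q,*p[0],z)-onz(q,*el[0],z))[:2]) for p in k]).round(4))
    if n=='top':
        mm=np.zeros_like(m); mm[200:230,440:466]=(hsv[...,1]<60)[200:230,440:466]
        cs,_=cv2.findContours(mm,cv2.RETR_EXTERNAL,cv2.CHAIN_APPROX_NONE); k=max(cs,key=cv2.contourArea)
        zs=[dep(q,x,y)[2] for y,x in zip(*np.nonzero(cv2.erode(mm,np.ones((3,3)))))]
        el=cv2.fitEllipse(k);print('head',el,np.median(zs),onz(q,*el[0],np.median(zs)))
        mb=np.zeros_like(m); mb[a:b,c:e]=((hsv[...,0]>100)&(hsv[...,0]<125)&(hsv[...,1]>150))[a:b,c:e]
        cs,_=cv2.findContours(mb,cv2.RETR_EXTERNAL,cv2.CHAIN_APPROX_NONE); k=max(cs,key=cv2.contourArea)
        P=np.array([onz(q,*p[0],.07)[:2]*1000 for p in k],np.float32); print('lap rect',cv2.minAreaRect(P))
    # red tab top by depth
    mr=((hsv[...,0]<5)|(hsv[...,0]>175))&(hsv[...,1]>150)
    ys,xs=np.nonzero(mr); P=np.array([dep(q,x,y) for x,y in zip(xs,ys)]); w=np.hypot(P[:,0]-.476,P[:,1]-.207)<.04
    P=P[w]; T=P[P[:,2]>.071]; print(n,'tab top',len(T),T.mean(0).round(4),T.min(0).round(4),T.max(0).round(4))
hsv=cv2.cvtColor(d['img'],cv2.COLOR_RGB2HSV)
m=np.zeros(hsv.shape[:2],np.uint8); m[240:300,200:245]=(hsv[240:300,200:245,1]<60)
# edges of the clip row by row
for v in range(258,294,3):
    u=np.nonzero(m[v])[0]
    if len(u): print(v,u.min(),u.max(),onz(d,u.min()-.5,v,.044)[:2].round(4),onz(d,u.max()+.5,v,.044)[:2].round(4))
st=manip.sense(); print(Ro.from_quat(st['ee_rot'],scalar_first=True).as_matrix().round(4))
E
python3 m2.py
```

```text
top flange ((448.8439025878906, 215.9800567626953), (38.051918029785156, 39.014488220214844), 121.0498046875) 0.1069228943197853
   0.105 [ 0.5848 -0.2155  0.105 ] r 0.0349
   0.107 [ 0.5845 -0.2151  0.107 ] r 0.0349
   0.109 [ 0.5842 -0.2146  0.109 ] r 0.0348
head ((450.97265625, 214.58413696289062), (11.833230018615723, 12.595863342285156), 84.13907623291016) 0.12908244928774215 [ 0.58383395 -0.21382374  0.12908245]
lap rect ((582.8425903320312, -211.13351440429688), (198.05264282226562, 223.25848388671875), 8.688490867614746)
top tab top 70 [0.476  0.2046 0.0761] [0.4672 0.1986 0.0713] [0.4859 0.2111 0.0806]
side flange ((330.97943115234375, 172.51004028320312), (13.493404388427734, 26.780370712280273), 90.04601287841797) 0.10601872280312619
   0.105 [ 0.5849 -0.2088  0.105 ] r 0.034
   0.107 [ 0.5847 -0.2054  0.107 ] r 0.0339
   0.109 [ 0.5844 -0.202   0.109 ] r 0.0338
side tab top 29 [0.4751 0.2104 0.0751] [0.4689 0.2046 0.0711] [0.4813 0.2145 0.0778]
258 213 228 [0.5257 0.2248] [0.5248 0.1942]
261 213 229 [0.5199 0.2248] [0.519  0.1924]
264 213 230 [0.5142 0.2249] [0.5132 0.1906]
267 213 230 [0.5085 0.225 ] [0.5075 0.1907]
270 213 231 [0.5028 0.225 ] [0.5017 0.1888]
273 213 231 [0.4971 0.2251] [0.496  0.1889]
276 214 231 [0.4913 0.2232] [0.4903 0.189 ]
279 214 232 [0.4856 0.2233] [0.4846 0.1872]
282 214 232 [0.4799 0.2234] [0.4789 0.1873]
285 214 232 [0.4742 0.2234] [0.4732 0.1873]
288 214 232 [0.4685 0.2235] [0.4675 0.1874]
[[-4.000e-04 -9.398e-01  3.418e-01]
 [-8.000e-04  3.418e-01  9.398e-01]
 [-1.000e+00  1.000e-04 -8.000e-04]]
```

```bash
cat > go.py <<'E'
import sys
from h import *
from scipy.spatial.transform import Rotation as Ro
st=manip.sense(); R=Ro.from_quat(st['ee_rot'],scalar_first=True).as_matrix(); p=st['tool_pos']
x,y,z,yaw=map(float,sys.argv[1:5])  # yaw deg of clip x
tz=np.degrees(np.arctan2(R[1,2],R[0,2]))-90
print('clip yaw now',tz.round(2),'pos',p.round(4),'F',st['contact_force'].round(2),'M',st['wrist_torque'].round(2),'gap',st['finger_gap'],'t',st['time'])
print('shift',(R.T@(np.array([x,y,z])-p)).round(4),'turn',-np.radians(yaw-tz).round(4))
E
python3 go.py 0.475 0.205 0.16 3.8
```

```text
clip yaw now -19.98 pos [0.1879 0.5167 0.2309] F [-1.08 -0.37 -0.05] M [ 0.03  0.03 -0.05] gap 0.08523193447882398 t 0.15
shift [ 0.071  -0.3764 -0.1948] turn -0.4151
```

Call:
carry_out(increments=[[0,0.0,-0.04,-0.02,-0.08],[0,0.01,-0.085,-0.045,-0.16],[0,0.02,-0.13,-0.068,-0.24],[0,0.03,-0.175,-0.09,-0.33],[0,0.035,-0.21,-0.109,-0.415]], force=60)

```text
time: 0.65
tool_pos: [0.349, 0.3408, 0.1956]
ee_rot: [0.482, -0.517, 0.483, 0.517]
contact_force: [1.1, 1.7, 0.2]
finger_gap: 0.0856
```

```bash
python3 go.py 0.475 0.205 0.16 3.8
```

```text
clip yaw now 3.99 pos [0.349  0.3408 0.1956] F [1.09 1.68 0.21] M [ 0.03 -0.01 -0.02] gap 0.08562750505527553 t 0.65
shift [ 0.0356 -0.1162 -0.1442] turn 0.0034
```

Call:
carry_out(increments=[[0,0.01,-0.028,-0.035,0],[0,0.02,-0.056,-0.07,0],[0,0.03,-0.085,-0.105,0],[0,0.0356,-0.1162,-0.1442,0],[0,0.0356,-0.1162,-0.1442,0]])

```text
time: 1.15
tool_pos: [0.4759, 0.2026, 0.1596]
ee_rot: [0.484, -0.515, 0.485, 0.515]
contact_force: [-0.0, 0.6, 0.2]
finger_gap: 0.0854
```

```bash
python3 go.py 0.475 0.205 0.048 3.8; python3 - <<'E'
from h import *
d=grab('wrist'); save(d,'w1.png'); pickle.dump({k:np.array(v) for k,v in d.items()},open('w1.pkl','wb'))
hsv=cv2.cvtColor(d['img'],cv2.COLOR_RGB2HSV)
m=((hsv[...,0]<5)|(hsv[...,0]>175))&(hsv[...,1]>180)&(hsv[...,2]>60)
ys,xs=np.nonzero(m); P=np.array([dep(d,x,y) for x,y in zip(xs,ys)])
T=P[(P[:,2]>.072)&(P[:,2]<.082)]; print(len(T),T.mean(0),T.min(0),T.max(0), cv2.minAreaRect(T[:,:2].astype(np.float32)*1000))
E
```

```text
clip yaw now 3.52 pos [0.4759 0.2026 0.1596] F [-0.01  0.64  0.21] M [ 0.    0.06 -0.02] gap 0.08536407785558935 t 1.15
shift [0.1116 0.0007 0.0026] turn -0.0049
528 [0.47268232 0.20585329 0.07628199] [0.46338397 0.20000827 0.07204338] [0.48267659 0.21176878 0.07809628] ((473.0993957519531, 206.0106658935547), (19.058185577392578, 10.927528381347656), 3.462165117263794)
```

View pics/w1.png

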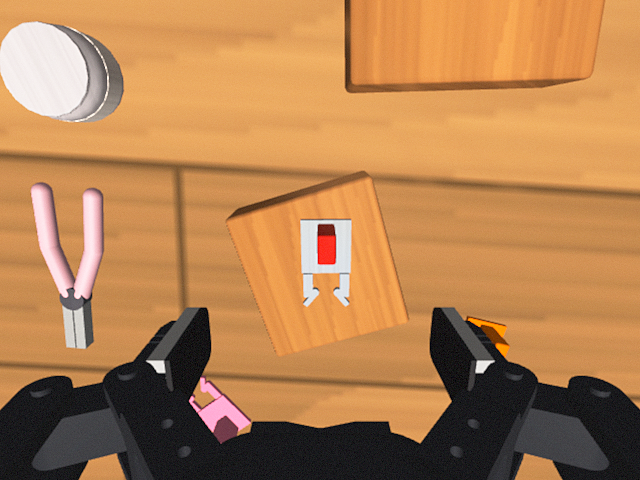

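Call:
carry_out(increments=[[0,0.02,0.001,0.001,0],[0,0.04,0.0015,0.001,0],[0,0.06,0.0015,0.001,0],[0,0.075,0.0015,0.001,0],[0,0.075,0.0015,0.001,0]])

```text
time: 1.7
tool_pos: [0.4705, 0.2078, 0.0841]
ee_rot: [0.482, -0.516, 0.484, 0.517]
contact_force: [-0.3, 0.7, 1.6]
finger_gap: 0.0852
```

```bash
python3 go.py 0.474 0.2055 0.048 3.6
```

```text
clip yaw now 3.85 pos [0.4705 0.2078 0.0841] F [-0.32  0.67  1.55] M [-0.01  0.04 -0.04] gap 0.08519535041928694 t 1.7
shift [ 0.0361 -0.0034 -0.0025] turn 0.0044
```

Call:
carry_out(increments=[[0,0.012,-0.002,-0.001,0],[0,0.025,-0.003,-0.002,0],[0,0.036,-0.003,-0.002,0],[0,0.036,-0.003,-0.002,0],[0,0.036,-0.003,-0.002,0]])

```text
time: 2.2
tool_pos: [0.4751, 0.2056, 0.0496]
ee_rot: [0.483, -0.516, 0.483, 0.516]
contact_force: [-0.2, -0.8, 0.0]
finger_gap: 0.0853
```

```bash
python3 go.py 0.474 0.2055 0.048 3.6
```

```text
clip yaw now 3.79 pos [0.4751 0.2056 0.0496] F [-0.2  -0.79  0.02] M [-0.01 -0.    0.05] gap 0.08526491548655891 t 2.2
shift [0.0016 0.0011 0.    ] turn 0.0033
```

Call:
carry_out(increments=[[120,0.001,0.001,0,0],[255,0.001,0.001,0,0],[255,0.001,0.001,0,0],[255,0.001,0.001,0,0],[255,0.001,0.001,0,0]], force=80)

```text
time: 2.7
tool_pos: [0.4742, 0.2055, 0.0488]
ee_rot: [-0.483, 0.516, -0.483, -0.516]
contact_force: [0.3, -0.1, 1.2]
finger_gap: 0.012
```

```bash
python3 go.py 0.474 0.2055 0.15 3.6
```

```text
clip yaw now 3.79 pos [0.4742 0.2055 0.0488] F [ 0.28 -0.14  1.25] M [-0.08 -0.02 -0.01] gap 0.012048278071921291 t 2.7
shift [-0.1012  0.0002 -0.    ] turn 0.0034
```

Call:
carry_out(increments=[[255,-0.02,0,0,0],[255,-0.05,0,0,0],[255,-0.08,0,0,0],[255,-0.11,0,0,0],[255,-0.13,0,0,0]])

```text
time: 3.2
tool_pos: [0.4744, 0.2056, 0.1808]
ee_rot: [-0.484, 0.517, -0.483, -0.516]
contact_force: [0.4, 0.2, -1.1]
finger_gap: 0.0104
```

```bash
python3 go.py 0.512 -0.219 0.18 3.8
```

```text
clip yaw now 3.79 pos [0.4744 0.2056 0.1808] F [ 0.36  0.25 -1.14] M [-0.    0.03  0.  ] gap 0.010406196255269045 t 3.2
shift [ 0.0006 -0.0094 -0.4262] turn -0.0001
```

Call:
carry_out(increments=[[255,0,0,-0.03,0],[255,0,0,-0.07,0],[255,0,0,-0.11,0],[255,0,0,-0.15,0],[255,0,0,-0.19,0]])

```text
time: 3.7
tool_pos: [0.4865, 0.0144, 0.1788]
ee_rot: [-0.483, 0.516, -0.483, -0.516]
contact_force: [1.0, -0.2, -1.7]
finger_gap: 0.0107
```

Call:
carry_out(increments=[[255,0,-0.002,-0.045,0],[255,0,-0.004,-0.09,0],[255,0,-0.006,-0.135,0],[255,0,-0.009,-0.18,0],[255,0,-0.009,-0.21,0]])

```text
time: 4.2
tool_pos: [0.5094, -0.1957, 0.1786]
ee_rot: [-0.483, 0.516, -0.484, -0.516]
contact_force: [0.4, 0.2, -1.0]
finger_gap: 0.0108
```

```bash
python3 go.py 0.512 -0.219 0.18 3.8
```

```text
clip yaw now 3.71 pos [ 0.5094 -0.1957  0.1786] F [ 0.36  0.2  -0.96] M [0.03 0.01 0.03] gap 0.010833590382470488 t 4.2
shift [-0.0014 -0.0011 -0.0234] turn -0.0016
```

Call:
carry_out(increments=[[255,0,-0.001,-0.01,0],[255,0,-0.001,-0.02,0],[255,0,-0.001,-0.0234,0],[255,0,-0.001,-0.0234,0],[255,0,-0.001,-0.0234,0]])

```text
time: 4.7
tool_pos: [0.5122, -0.2154, 0.1788]
ee_rot: [0.483, -0.516, 0.483, 0.517]
contact_force: [-0.4, 0.2, -1.0]
finger_gap: 0.0104
```

```bash
python3 go.py 0.512 -0.219 0.13 3.8; cat > look.py <<'E'
import sys
from h import *
k=sys.argv[1]
for n in sys.argv[2:]:
    d=grab(n); save(d,f'{n}{k}.png'); pickle.dump({a:np.array(v) for a,v in d.items()},open(f'{n}{k}.pkl','wb'))
    if n!='wrist':
        r=(150,290,370,520) if n=='top' else (100,240,270,400)
        cv2.imwrite(f'pics/{n}{k}c.png',cv2.resize(d['img'][r[0]:r[1],r[2]:r[3],::-1],None,fx=4,fy=4,interpolation=cv2.INTER_CUBIC))
E
python3 look.py 2 side top wrist
```

```text
clip yaw now 3.85 pos [ 0.5122 -0.2154  0.1788] F [-0.4   0.22 -0.98] M [-0.05 -0.02  0.02] gap 0.010400241411151298 t 4.7
shift [ 0.0488  0.0004 -0.0035] turn 0.0008
```

View pics/wrist2.png

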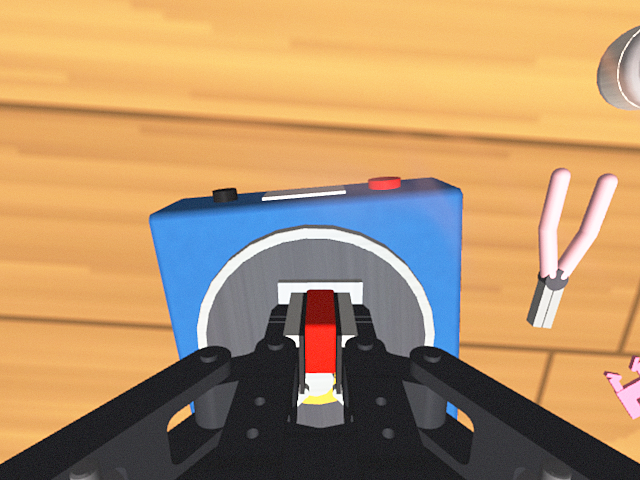

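View pics/side2c.png

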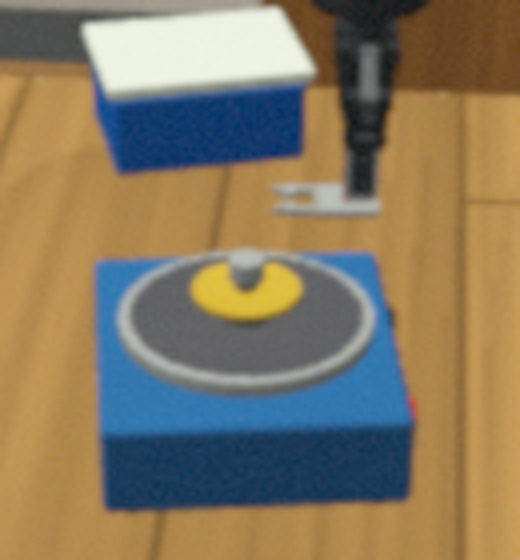

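View pics/top2c.png

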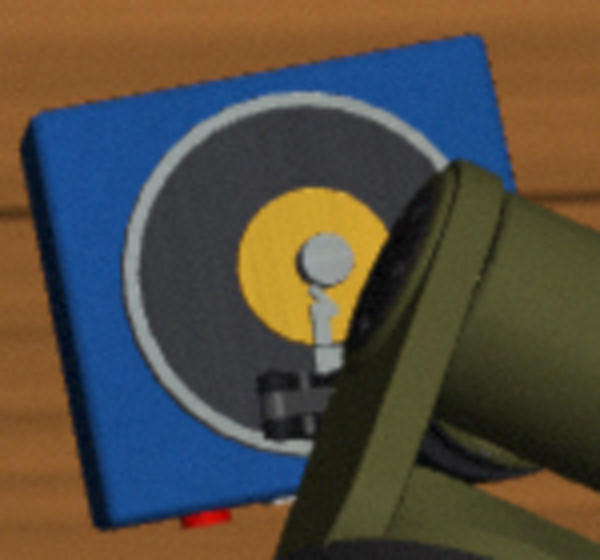

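```bash
python3 - <<'E'
from h import *
d=pickle.load(open('top2.pkl','rb'))
hsv=cv2.cvtColor(d['img'],cv2.COLOR_RGB2HSV)
for v in range(220,244,2):
    r=hsv[v,440:462]; print(v,[int(x) for x in r[:,1]], onz(d,448,v,.174)[:2].round(4))
E
```

```text
220 [193, 197, 195, 196, 194, 181, 143, 68, 7, 5, 6, 10, 7, 10, 50, 129, 178, 188, 198, 201, 195, 179] [ 0.5684 -0.1978]
222 [194, 198, 197, 193, 192, 195, 178, 43, 14, 7, 65, 158, 183, 191, 196, 193, 198, 197, 198, 195, 195, 102] [ 0.565  -0.1976]
224 [195, 194, 197, 193, 193, 197, 198, 183, 95, 10, 10, 25, 112, 181, 193, 201, 197, 198, 199, 191, 131, 48] [ 0.5616 -0.1974]
226 [191, 196, 195, 193, 195, 194, 197, 141, 23, 10, 10, 11, 10, 28, 117, 187, 196, 196, 195, 186, 17, 13] [ 0.5583 -0.1973]
228 [194, 200, 194, 193, 192, 196, 196, 142, 13, 7, 15, 13, 10, 28, 109, 184, 195, 194, 179, 128, 32, 51] [ 0.5549 -0.1971]
230 [196, 200, 198, 197, 198, 194, 202, 172, 23, 10, 11, 18, 103, 188, 197, 196, 196, 172, 94, 46, 26, 7] [ 0.5515 -0.1969]
232 [198, 196, 196, 192, 191, 195, 195, 182, 39, 10, 13, 11, 60, 179, 193, 200, 191, 156, 68, 16, 16, 11] [ 0.5481 -0.1967]
234 [107, 174, 192, 192, 194, 196, 199, 191, 123, 8, 11, 13, 20, 170, 192, 192, 184, 133, 34, 16, 28, 38] [ 0.5447 -0.1966]
236 [30, 18, 8, 13, 24, 39, 101, 120, 49, 10, 17, 10, 7, 18, 15, 7, 27, 16, 0, 48, 107, 118] [ 0.5413 -0.1964]
238 [24, 25, 24, 21, 19, 17, 17, 20, 9, 12, 13, 8, 8, 11, 12, 22, 83, 81, 104, 98, 119, 96] [ 0.5379 -0.1962]
240 [21, 24, 22, 21, 25, 17, 23, 8, 4, 9, 8, 8, 16, 10, 8, 19, 44, 147, 98, 117, 128, 108] [ 0.5346 -0.1961]
242 [22, 9, 22, 18, 21, 27, 28, 17, 16, 11, 10, 9, 15, 14, 16, 62, 100, 121, 116, 106, 97, 114] [ 0.5312 -0.1959]
```

Call:
carry_out(increments=[[255,0.01,0,-0.0015,0],[255,0.02,0,-0.0025,0],[255,0.03,0,-0.0025,0],[255,0.038,0,-0.0025,0],[255,0.045,0,-0.0025,0]])

```text
time: 5.35
tool_pos: [0.5121, -0.2187, 0.1326]
ee_rot: [0.483, -0.516, 0.483, 0.517]
contact_force: [-0.5, 0.2, -1.3]
finger_gap: 0.0107
```

Call:
carry_out(increments=[[255,0.002,0,0,0],[255,0.004,0,0,0],[255,0.006,0,0,0],[255,0.008,0,0,0],[255,0.008,0,0,0]])

```text
time: 5.85
tool_pos: [0.5122, -0.2188, 0.1256]
ee_rot: [0.483, -0.516, 0.483, 0.516]
contact_force: [0.6, 0.4, -0.8]
finger_gap: 0.0107
```

```bash
python3 go.py 0.512 -0.219 0.116 3.8
```

```text
clip yaw now 3.79 pos [ 0.5122 -0.2188  0.1256] F [ 0.59  0.43 -0.84] M [ 0.01 -0.    0.01] gap 0.010666805139476467 t 5.85
shift [ 0.0096  0.0003 -0.0002] turn -0.0001
```

Call:
carry_out(increments=[[255,0.001,0,0,0],[255,0.002,0,0,0],[255,0.003,0,0,0],[255,0.004,0,0,0],[255,0.004,0,0,0]])

```text
time: 6.35
tool_pos: [0.5122, -0.2188, 0.1215]
ee_rot: [0.483, -0.516, 0.483, 0.516]
contact_force: [-0.1, -0.6, -1.3]
finger_gap: 0.0105
```

Call:
carry_out(increments=[[255,0.0005,0,0,0],[255,0.001,0,0,0],[255,0.0015,0,0,0],[255,0.002,0,0,0],[255,0.002,0,0,0]])

```text
time: 6.85
tool_pos: [0.5122, -0.2188, 0.1196]
ee_rot: [0.483, -0.516, 0.483, 0.516]
contact_force: [0.1, 0.0, -1.2]
finger_gap: 0.0109
```

Call:
carry_out(increments=[[255,0.0005,0,0,0],[255,0.001,0,0,0],[255,0.0015,0,0,0],[255,0.0015,0,0,0],[255,0.0015,0,0,0]])

```text
time: 7.35
tool_pos: [0.5123, -0.2188, 0.1182]
ee_rot: [0.483, -0.516, 0.483, 0.516]
contact_force: [-0.2, 0.5, -0.7]
finger_gap: 0.0106
```

Call:
carry_out(increments=[[255,0.0005,0,0,0],[255,0.001,0,0,0],[255,0.001,0,0,0],[255,0.001,0,0,0],[255,0.001,0,0,0]])

```text
time: 7.85
tool_pos: [0.5123, -0.2188, 0.1172]
ee_rot: [0.483, -0.516, 0.483, 0.516]
contact_force: [0.5, -0.2, -0.5]
finger_gap: 0.0107
```

Call:
carry_out(increments=[[255,0.0005,0,0,0],[255,0.001,0,0,0],[255,0.001,0,0,0],[255,0.001,0,0,0],[255,0.001,0,0,0]])

```text
time: 8.35
tool_pos: [0.5123, -0.2188, 0.1162]
ee_rot: [-0.483, 0.516, -0.483, -0.516]
contact_force: [0.6, 0.3, -0.1]
finger_gap: 0.0106
```

```bash
python3 go.py 0.512 -0.219 0.116 3.8
```

```text
clip yaw now 3.79 pos [ 0.5123 -0.2188  0.1162] F [ 0.58  0.29 -0.06] M [-0.    0.05  0.04] gap 0.01062035863408428 t 8.35
shift [ 0.0002  0.0003 -0.0002] turn -0.0001
```

Call:
carry_out(increments=[[255,0.0005,0,0,0],[255,0.0005,0,0,0],[255,0.0005,0,0,0],[255,0.0005,0,0,0],[255,0.0005,0,0,0]])

```text
time: 8.85
tool_pos: [0.5123, -0.2188, 0.1157]
ee_rot: [-0.483, 0.516, -0.483, -0.516]
contact_force: [-0.5, -0.3, -0.8]
finger_gap: 0.0103
```

```bash
python3 go.py 0.512 -0.219 0.116 3.8; python3 look.py 3 side
```

```text
clip yaw now 3.79 pos [ 0.5123 -0.2188  0.1157] F [-0.55 -0.34 -0.77] M [-0.02 -0.02 -0.02] gap 0.010278662474942414 t 8.85
shift [-0.0003  0.0003 -0.0002] turn -0.0001
```

View pics/side3c.png

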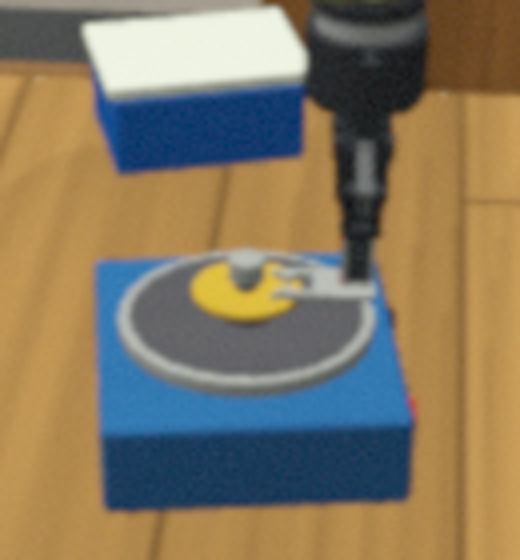

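The side view shows the clip level, its jaws just above the flange and next to the head. There is no contact yet, so I'll keep lowering by feel.

Call:
carry_out(increments=[[255,0.0005,0,0,0],[255,0.001,0,0,0],[255,0.001,0,0,0],[255,0.001,0,0,0],[255,0.001,0,0,0]])

```text
time: 9.4
tool_pos: [0.5123, -0.2189, 0.1149]
ee_rot: [-0.483, 0.516, -0.483, -0.516]
contact_force: [-2.1, 0.6, 3.2]
finger_gap: 0.0104
```

Call:
carry_out(increments=[[255,0.0005,0,0,0],[255,0.0005,0,0,0],[255,0.0005,0,0,0],[255,0.0005,0,0,0],[255,0.0005,0,0,0]])

```text
time: 9.9
tool_pos: [0.5123, -0.2189, 0.1147]
ee_rot: [-0.483, 0.516, -0.483, -0.516]
contact_force: [-5.7, 0.4, 8.0]
finger_gap: 0.0106
```

Call:
carry_out(increments=[[255,-0.0005,0,0,0],[255,-0.0005,0,0,0],[255,-0.0005,-0.001,0,0],[255,-0.0005,-0.002,0,0],[255,-0.0005,-0.003,0,0]])

```text
time: 10.4
tool_pos: [0.5153, -0.2187, 0.1148]
ee_rot: [-0.483, 0.516, -0.483, -0.516]
contact_force: [-3.1, -0.3, 5.4]
finger_gap: 0.0102
```

Call:
carry_out(increments=[[255,0,-0.001,0,0],[255,0,-0.002,0,0],[255,0,-0.003,0,0],[255,0,-0.004,0,0],[255,0,-0.005,0,0]])

```text
time: 10.9
tool_pos: [0.5203, -0.2184, 0.1149]
ee_rot: [-0.483, 0.516, -0.483, -0.516]
contact_force: [-3.2, 0.0, 4.7]
finger_gap: 0.0108
```

Call:
carry_out(increments=[[255,-0.0002,-0.001,0,0],[255,-0.0002,-0.002,0,0],[255,-0.0002,-0.003,0,0],[255,-0.0002,-0.004,0,0],[255,-0.0002,-0.005,0,0]])

```text
time: 11.4
tool_pos: [0.5253, -0.218, 0.115]
ee_rot: [-0.483, 0.516, -0.483, -0.516]
contact_force: [-3.3, 0.5, 6.0]
finger_gap: 0.0103
```

```bash
python3 go.py 0.5481 -0.2164 0.115 3.8; python3 look.py 4 side top
```

```text
clip yaw now 3.79 pos [ 0.5253 -0.218   0.115 ] F [-3.33  0.45  6.02] M [-0.03  0.44  0.02] gap 0.010326313530729278 t 11.4
shift [-0.     -0.0228  0.0001] turn -0.0001
```

View pics/side4c.png

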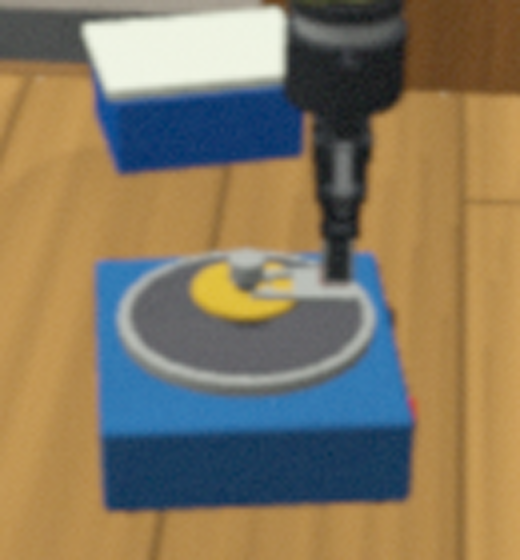

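View pics/top4c.png

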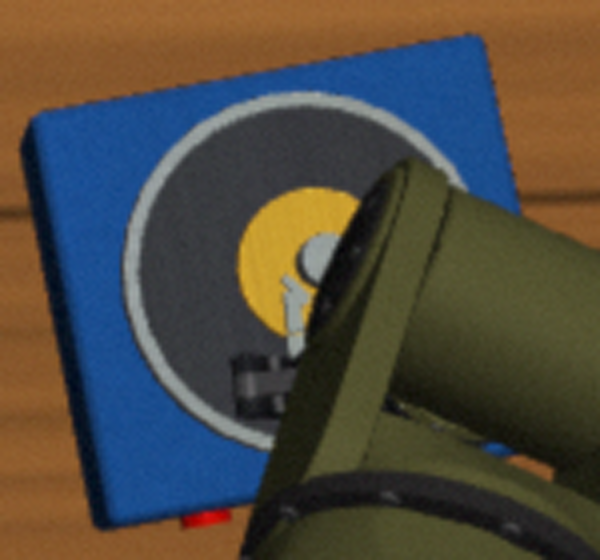

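```bash
python3 - <<'E'
from h import *
d=pickle.load(open('top4.pkl','rb'))
hsv=cv2.cvtColor(d['img'],cv2.COLOR_RGB2HSV)
n=np.array([-np.sin(np.radians(3.79)),np.cos(np.radians(3.79))]); A=np.array([.5842,-.2145])
for v in range(216,238,2):
    r=hsv[v,432:456,1].astype(int); i=np.nonzero(r<100)[0]
    if len(i):
        k=i[0]; u=432+k-1+(r[k-1]-100)/max(1,(r[k-1]-r[k])) if k else 432
        X=onz(d,u,v,.1105)[:2]; print(v,round(float(u),2),X.round(4),'lat from axis mm',(1000*n@(X-A)).round(1),r.tolist())
E
```

```text
216 444.03 [ 0.5843 -0.2056] lat from axis mm 8.9 [192, 194, 193, 201, 195, 193, 196, 198, 196, 203, 194, 184, 103, 4, 9, 13, 11, 11, 12, 7, 18, 60, 51, 85]
218 444.62 [ 0.5806 -0.2065] lat from axis mm 8.3 [193, 194, 199, 193, 192, 197, 195, 198, 182, 139, 173, 193, 168, 58, 8, 12, 15, 12, 7, 7, 36, 51, 34, 68]
220 440.14 [ 0.5772 -0.1982] lat from axis mm 16.7 [195, 198, 199, 198, 193, 193, 193, 192, 114, 12, 15, 33, 133, 165, 149, 64, 12, 6, 26, 51, 59, 0, 28, 26]
222 441.27 [ 0.5735 -0.2001] lat from axis mm 15.1 [195, 195, 194, 194, 192, 197, 194, 194, 184, 128, 23, 13, 10, 33, 133, 179, 200, 168, 85, 21, 28, 54, 33, 46]
224 440.42 [ 0.5699 -0.1984] lat from axis mm 17.0 [191, 191, 197, 192, 197, 194, 194, 192, 159, 19, 13, 11, 10, 11, 19, 105, 152, 149, 45, 10, 22, 0, 57, 102]
226 440.56 [ 0.5663 -0.1984] lat from axis mm 17.2 [186, 190, 199, 194, 192, 194, 194, 189, 183, 34, 13, 16, 13, 65, 153, 178, 162, 13, 47, 12, 14, 24, 97, 102]
228 432.0 [ 0.5631 -0.1829] lat from axis mm 32.9 [17, 143, 194, 193, 197, 193, 196, 190, 183, 82, 13, 16, 16, 102, 186, 173, 90, 20, 33, 53, 66, 90, 111, 112]
230 432.0 [ 0.5595 -0.1827] lat from axis mm 33.3 [28, 24, 12, 158, 197, 198, 196, 199, 194, 122, 13, 10, 11, 56, 169, 174, 73, 21, 27, 31, 88, 103, 113, 124]
232 432.0 [ 0.5559 -0.1826] lat from axis mm 33.7 [29, 35, 12, 25, 16, 139, 194, 194, 194, 156, 21, 13, 17, 16, 110, 93, 16, 55, 94, 117, 108, 142, 151, 77]
234 432.0 [ 0.5523 -0.1824] lat from axis mm 34.1 [21, 39, 30, 20, 31, 25, 14, 24, 94, 64, 19, 15, 19, 18, 42, 100, 88, 115, 106, 90, 104, 77, 115, 153]
236 432.0 [ 0.5487 -0.1822] lat from axis mm 34.6 [17, 20, 23, 24, 21, 21, 13, 30, 33, 11, 14, 10, 16, 12, 27, 66, 116, 204, 133, 114, 120, 109, 96, 119]
```

Call:
carry_out(increments=[[255,-0.0001,-0.001,0.0003,0],[255,-0.0001,-0.002,0.0003,0],[255,-0.0002,-0.003,0.0003,0],[255,-0.0002,-0.004,0.0003,0],[255,-0.0002,-0.005,0.0003,0]])

```text
time: 12.0
tool_pos: [0.5303, -0.2173, 0.115]
ee_rot: [0.483, -0.516, 0.483, 0.516]
contact_force: [-1.5, 0.1, 2.8]
finger_gap: 0.0103
```

Call:
carry_out(increments=[[255,0,-0.0005,0,0],[255,0,-0.001,0,0],[255,0,-0.0015,0,0],[255,0,-0.002,0,0],[255,0,-0.0025,0,0]])

```text
time: 12.5
tool_pos: [0.5326, -0.2172, 0.115]
ee_rot: [0.483, -0.516, 0.483, 0.516]
contact_force: [-3.4, -0.5, 1.7]
finger_gap: 0.0102
```

Call:
carry_out(increments=[[255,0,-0.0005,0,0],[255,0,-0.001,0,0],[255,0,-0.0015,0,0],[255,0,-0.002,0,0],[255,0,-0.002,0,0]])

```text
time: 13.0
tool_pos: [0.5341, -0.2172, 0.115]
ee_rot: [0.483, -0.516, 0.484, 0.517]
contact_force: [-8.1, -1.3, 4.6]
finger_gap: 0.0106
```

Call:
carry_out(increments=[[255,0,-0.0005,0,0],[255,0,-0.001,0,0],[255,0,-0.0015,0,0],[255,0,-0.002,0,0],[255,0,-0.002,0,0]])

```text
time: 13.5
tool_pos: [0.5358, -0.2172, 0.115]
ee_rot: [0.483, -0.516, 0.484, 0.517]
contact_force: [-11.0, -1.4, 5.9]
finger_gap: 0.0105
```

Call:
carry_out(increments=[[255,0,-0.0004,0,0],[255,0,-0.0008,0,0],[255,0,-0.0012,0,0],[255,0,-0.0015,0,0],[255,0,-0.0015,0,0]])

```text
time: 14.0
tool_pos: [0.5373, -0.2171, 0.1151]
ee_rot: [0.483, -0.516, 0.484, 0.517]
contact_force: [-12.3, -2.9, 6.5]
finger_gap: 0.0107
```

Call:
carry_out(increments=[[255,0,-0.0004,0,0],[255,0,-0.0008,0,0],[255,0,-0.0012,0,0],[255,0,-0.0015,0,0],[255,0,-0.0015,0,0]])

```text
time: 14.5
tool_pos: [0.5392, -0.2169, 0.115]
ee_rot: [0.483, -0.516, 0.484, 0.517]
contact_force: [-6.1, -1.2, 4.8]
finger_gap: 0.0102
```

Call:
carry_out(increments=[[255,0,-0.0005,0,0],[255,0,-0.001,0,0],[255,0,-0.0015,0,0],[255,0,-0.002,0,0],[255,0,-0.002,0,0]])

```text
time: 15.0
tool_pos: [0.5416, -0.2167, 0.115]
ee_rot: [0.483, -0.516, 0.483, 0.516]
contact_force: [-4.2, -1.3, 2.3]
finger_gap: 0.0106
```

Call:
carry_out(increments=[[255,0,-0.0005,0,0],[255,0,-0.001,0,0],[255,0,-0.0015,0,0],[255,0,-0.002,0,0],[255,0,-0.002,0,0]])

```text
time: 15.5
tool_pos: [0.544, -0.2164, 0.115]
ee_rot: [-0.483, 0.516, -0.483, -0.516]
contact_force: [0.9, -1.5, -0.7]
finger_gap: 0.0103
```

Call:
carry_out(increments=[[255,0,-0.0005,0,0],[255,0,-0.001,0,0],[255,0,-0.0015,0,0],[255,0,-0.002,0,0],[255,0,-0.002,0,0]])

```text
time: 16.0
tool_pos: [0.5458, -0.2163, 0.1151]
ee_rot: [-0.483, 0.516, -0.483, -0.516]
contact_force: [1.5, -1.3, -1.2]
finger_gap: 0.0101
```

Call:
carry_out(increments=[[255,0,-0.0003,0,0],[255,0,-0.0006,0,0],[255,0,-0.001,0,0],[255,0,-0.001,0,0],[255,0,-0.001,0,0]])

```text
time: 16.5
tool_pos: [0.5467, -0.2162, 0.1151]
ee_rot: [0.483, -0.516, 0.483, 0.516]
contact_force: [-0.3, -0.2, -1.1]
finger_gap: 0.0107
```

Call:
carry_out(increments=[[255,0,-0.0003,0,0],[255,0,-0.0006,0,0],[255,0,-0.001,0,0],[255,0,-0.001,0,0],[255,0,-0.001,0,0]])

```text
time: 17.0
tool_pos: [0.5476, -0.2161, 0.115]
ee_rot: [0.483, -0.516, 0.483, 0.516]
contact_force: [-1.9, 0.6, -0.3]
finger_gap: 0.0107
```

Call:
carry_out(increments=[[255,0,-0.0003,0,0],[255,0,-0.0006,0,0],[255,0,-0.001,0,0],[255,0,-0.001,0,0],[255,0,-0.001,0,0]])

```text
time: 17.5
tool_pos: [0.5479, -0.2161, 0.1151]
ee_rot: [0.483, -0.516, 0.484, 0.517]
contact_force: [-9.4, 0.6, 3.8]
finger_gap: 0.0107
```

Call:
carry_out(increments=[[255,0,-0.0003,0,0],[255,0,-0.0006,0,0],[255,0,-0.0006,0,0],[255,0,-0.0006,0,0],[255,0,-0.0006,0,0]])

```text
time: 18.0
tool_pos: [0.5481, -0.2161, 0.1151]
ee_rot: [0.483, -0.515, 0.484, 0.517]
contact_force: [-13.6, 0.7, 6.0]
finger_gap: 0.0102
```

```bash
python3 go.py 0.5479 -0.2161 0.115 3.8; python3 look.py 5 side
```

```text
clip yaw now 3.78 pos [ 0.5481 -0.2161  0.1151] F [-13.61   0.7    5.96] M [0.12 2.22 0.04] gap 0.010230692594542934 t 18.0
shift [0.0001 0.0002 0.    ] turn -0.0003
```

View pics/side5c.png

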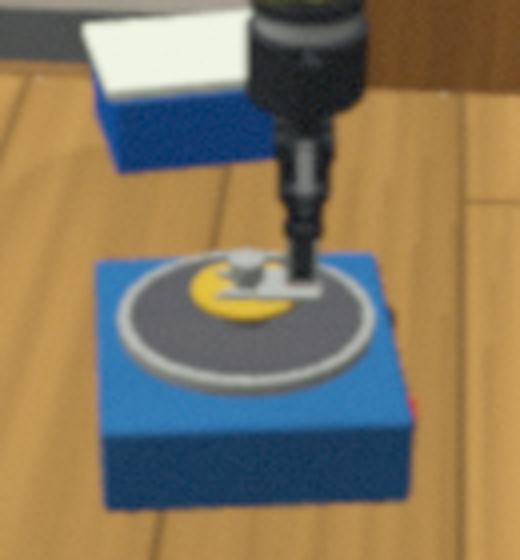

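The side view shows the clip flat under the head, jaw tips past the far side of the spindle. The hard stop was felt at the expected place. I'll relieve the force and then let go.

Call:
carry_out(increments=[[255,0,0.0005,0,0],[255,0,0.001,0,0],[255,0,0.0013,0,0],[255,0,0.0013,0,0],[255,0,0.0013,0,0]])

```text
time: 18.55
tool_pos: [0.5478, -0.2161, 0.115]
ee_rot: [0.483, -0.516, 0.483, 0.516]
contact_force: [-5.6, -0.3, 1.7]
finger_gap: 0.0106
```

Call:
carry_out(increments=[[240,0,0,0,0],[190,0,0,0,0],[130,0,0,0,0],[130,0,0,0,0],[130,0,0,0,0]], force=20)

```text
time: 19.05
tool_pos: [0.5482, -0.2161, 0.1152]
ee_rot: [-0.483, 0.516, -0.483, -0.516]
contact_force: [0.3, -0.2, 0.0]
finger_gap: 0.0418
```

```bash
python3 go.py 0.5479 -0.2161 0.115 3.8
```

```text
clip yaw now 3.8 pos [ 0.5482 -0.2161  0.1152] F [ 0.31 -0.21  0.05] M [-0.   -0.05 -0.  ] gap 0.04176390833767787 t 19.05
shift [0.0002 0.0003 0.    ] turn -0.0
```

Released with no force left. Next, go straight up and back out of the way.

Call:
carry_out(increments=[[130,-0.01,0,0,0],[130,-0.025,0,0,0],[130,-0.045,0,0,0],[130,-0.07,0,0,0],[130,-0.1,0,0,0]])

```text
time: 19.55
tool_pos: [0.5478, -0.2161, 0.217]
ee_rot: [-0.483, 0.516, -0.483, -0.516]
contact_force: [0.9, 0.7, 0.5]
finger_gap: 0.0422
```

Call:
carry_out(increments=[[130,-0.02,0.02,0.03,0],[130,-0.03,0.04,0.07,0],[130,-0.03,0.06,0.11,0],[130,-0.03,0.08,0.15,0],[130,-0.03,0.1,0.19,0]])

```text
time: 20.05
tool_pos: [0.4346, -0.0319, 0.2465]
ee_rot: [-0.484, 0.517, -0.483, -0.516]
contact_force: [1.2, 0.5, 0.1]
finger_gap: 0.042
```

```bash
python3 look.py 6 side top; python3 - <<'E'
from h import *
from scipy.spatial.transform import Rotation
d=pickle.load(open('top6.pkl','rb'))
hsv=cv2.cvtColor(d['img'],cv2.COLOR_RGB2HSV)
m=((hsv[...,0]<5)|(hsv[...,0]>175))&(hsv[...,1]>150); m[:,:425]=0; m[:, 480:]=0; m[270:]=0
ys,xs=np.nonzero(m);P=np.array([dep(d,x,y) for x,y in zip(xs,ys)]);T=P[P[:,2]>.135];print(len(T),T.mean(0).round(4),T[:,2].max())
print('tab distance to axis',np.hypot(*(T.mean(0)[:2]-[.584,-.2145])))
print(manip.sense()['contact_force'])
E
```

```text
86 [ 0.5487 -0.216   0.142 ] 0.1457091541617308
tab distance to axis 0.03532753580552749
[ 0.03451696 -0.0266159   0.0994136 ]
```

View pics/side6c.png

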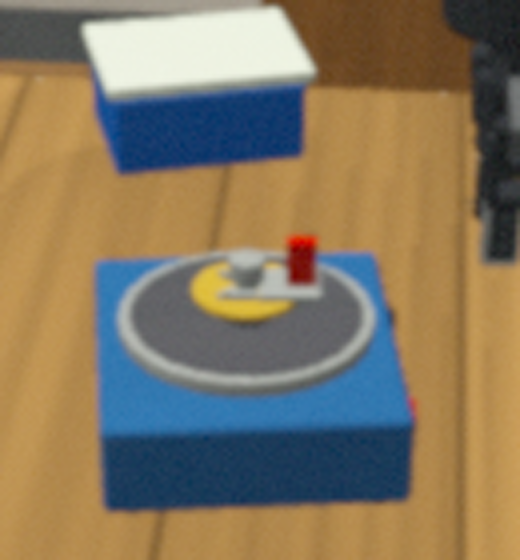

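View pics/top6.png

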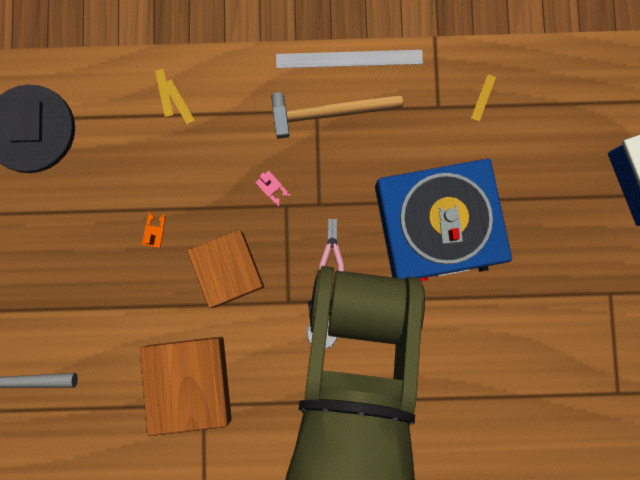

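View pics/top6c.png

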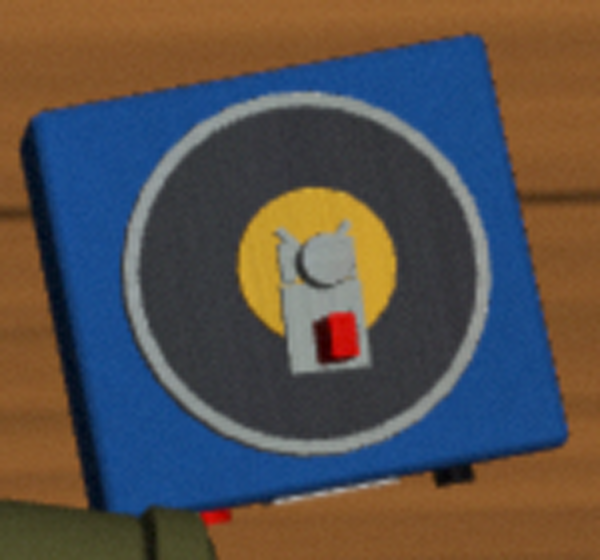

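The top view shows the clip around the neck, tips past the head and red tab at (454,234). It lies flat in the side view. The pliers and hammer haven't moved, and the tin is mostly behind the arm.

```bash
python3 -c "
from plant import manip
print(abs(manip.sense()['dq']).max()); print(manip.finish_job())"
```

```text
0.07112473839277211
the job is handed in; nothing more can be done
None
```

The steel clip is in the spindle's groove, snapped home and lying flat. I let go and handed the job in at about 20 s.

- **Lowering:** I took the clip from the small block by its red tab and lowered it until it touched the flange at z ≈ 0.106 m. The contact force peaked at 8 N, and I then eased off.
- **Pushing in:** I pushed it mouth first along its own x. Resistance peaked at about 12 N, fell to about zero past the snap, then rose at a hard stop. I pressed that to about 14 N, well under the 35 N limit.
- **Last checks:** After letting go, the contact force was about zero. The tab measured 35.3 mm from the spindle axis, against 36 mm nominal and within the 2 mm calibration. In the side and top views the clip lies flat around the neck, with its jaw tips past the head.
- **Disagreements:**
  - The side camera put the axis about 9 mm off in y compared with the top camera. The head hid part of its flange outline, so I used the top camera, and touch agreed with it.
  - The finger gap read 10.1–10.9 mm while carrying the 12 mm tab, but the clip never slipped.
- **Bystanders:** The pliers and hammer are in the same place in the last picture. The tin was mostly hidden behind the arm, so I couldn't fully check it, but no contact was felt near it.
- **Hand-in:** The arm still had a small residual joint speed (0.07 rad/s) when I handed in, well clear of everything.

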